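# Check a scooter tyre with the pencil gauge

### The arm

A 6-joint arm with a two-finger parallel gripper is mounted at the origin on the work surface. World frame = base frame: x ahead of the robot, y to its left, z up, the work surface at z = 0. Lengths are in m, angles in rad, forces in N, time in s.
With the tool pointing down it reaches from about 0.35 to 0.775 m from the base axis. Payload 5.5 kg.
Tool frame: the origin (TCP) lies at the very end of the fingers, on their centre line; the grasp point (between the pads) lies 19 mm behind it; z points along the fingers, y is the line along which they close (so a half turn about z gives the same grasp; the last joint's range is limited). The gripper opens to 85 mm and grips with 20 to 120 N. Pads are 22 mm wide; open, the fingers measure 114 mm over their backs; the gripper's body (76 mm by 85 mm) begins 54 mm behind the grasp point. The pads swing forward as they close: fully open they stand 13 mm farther back than shut.
Start: joints at [-1.309, 0.313, 0.046, 1.304, 0, 1.431], TCP at [0.225, -0.529, 0.231] pointing down, gripper open.
Joint ranges: [-2.76, 2.76], [-0.86, 1.69], [-1.03, 1.26], [-2.2, 2.34], [-1.47, 1.5], [-3.14, 3.14]. Speed limits (rad/s): [2.57, 2.57, 3.14, 3.14, 3.14, 3.14].

### API

Orientations are given as a unit quaternion [w, x, y, z].
In Python, from bench import * gives the robot as it stands. The module is installed in compiled form; this text tells all that it offers.
- The arm moves only by the shell command python3 -m jog 'ROWS' [FORCE]. ROWS is JSON, a list of rows, each a list of 3 entries, a list of its own where there are three numbers: the opening, from -1 (shut) to 1 (fully open), so that 0 is half open, then the shift along the tool's x, y, z in cm, then the turn about the tool's z in degrees. A call has exactly 8 rows; each row is the pose to reach, as a shift and turn from the pose commanded when the call began, along the tool's axes at that moment; what a row does not reach only later rows make up. A row lasts 1/10 s, in which the tool goes at most 50 mm and 8.59 degrees, less where a joint would pass 70% of its speed; a pose out of reach is approached as far as the arm can. A call with a gripper value outside its range is refused whole. The fingers move at their own pace and stop on an object; FORCE is the grip in N (left out, the last holds). Time passes only in rows, so rows that repeat a pose let the fingers close, or fill a call up. It gives the time, the measured TCP pose, the force, the opening and the grip force at its end, in the units of the state.
- state(): the state, without advancing time (a new reading comes with each control period).
- get_image(name): name is "scene" or "top" or "wrist"; returns (picture, depth): 480x640x3 uint8, red, green, blue; 480x640 float32, m along the optical axis (not along the pixel's ray), 0 where there is no reading.
- camera_model(name): a dict with "K" (3x3 intrinsics, pixels), "k1" (the pictures are not rectified: a ray, as slopes to the right and down, at radius r is drawn at 1 + k1 r^2 times it, then the intrinsics apply), "extrinsics" (4x4, takes a point from camera to world coordinates). Camera axes: x right, y down, z forward; pixel columns grow to the right and rows downward; lengths in m; the calibration is good to about 2 mm. A picture is of the moment at which its call begins: read the wrist's pose just before it. camera_model takes no time and is no camera call; for the wrist camera it gives the pose at the moment of the call.
- hand_in(): hands the job in; it is judged then, once.
Trained networks look in the newest picture that a camera, given by its name, has taken for a name from the list of things; names that differ only in an ending like _2 or _b are one class to them, and where a whole thing is asked for, a point or a joint stands for the part that bears it (a point fixed in the world has none). Each returns a list of dicts, best first, with "p" (0 to 1); they miss things now and then, are a little off and sometimes report something else, mostly with a low value. They report only what shows in the picture. A call takes as long as a camera call.
- regions_of(camera, label): "region" (480x640 bool, what is visible of it) and "at" ([column, row] in pixels, amid what is visible of it).
The state is a dict: "time_s": time; "joint_pos": joint angles; "joint_vel": joint speeds; "joint_efforts": joint torques, N m; "position": TCP position; "tool_rot": TCP orientation; "wrist_force": force on the tool from outside, world axes, zero at the start; "ft_torque": the same for the moment, N m; "finger_gap": finger opening in m; "gripper_force": force on a finger pad.
Only numpy, scipy, OpenCV 4.12 (cv2) and the standard library are available. Lean on these libraries where they do the work, as an engineer would, in place of code of your own. Each camera call takes 0.05 s, during which the arm holds its last target. There are 200 camera calls.

### The job

Take the stick tyre gauge out of its well in the chip holder and press its open mouth squarely down over the valve stem of the scooter wheel, about 15 N for half a second, so that it seals fully home and the tyre's pressure pushes the reading rod out; never press on the wheel harder than 22 N. Then stand the gauge back in its well with the reading still showing, leave it, and leave everything else on the table where it is.

Things in the scene. Friction and masses are not known exactly. Their poses are not given: they have to be found in the camera images.
- gauge_mid (a point): centre of the loose stick gauge (about 130 g, 105 mm tall), half-way up; z up along it. Starts upright, mouth down, in the chip holder's well. From below: round steel skirt 22 mm in diameter, 24 mm tall, then a square aluminium barrel 18 x 18 mm, 81 mm tall, sides along this x and y: grip it there, 10 to 45 mm below the top. Keep 25 mm free above the top for the rod
- gauge_mouth (a point): centre of the gauge's lower end, 52.5 mm below gauge_mid. Here opens a socket 17 mm in diameter, 22 mm deep, whose flat bottom seats on the stem's top. In its middle is a sprung 4 mm probe, its end 2 mm inside the mouth; it gives 1 mm per 0.45 N and pushes the rod out. Push climbs to the core's 4 to 8 N in the first 20 mm of insertion, then steeply once seated; it seals above 12 N
- gauge_rod (a joint): how far the white reading rod (6 mm in diameter, in the middle of the gauge's top) has been pushed out, in m: 0 at the start (then it stands 3 mm proud), up to 0.020. It stays out by friction (0.5 N) until pushed back. A proper reading of these tyres lies between 0.008 and 0.016
- wheel: 8-inch scooter wheel lying flat and fixed on the table: black tyre 200 mm in diameter, 45 mm thick, with a light metal disc (top at 20 mm) and a grey hub (44 mm in diameter, axle end 52 mm above the table). Origin at the centre of its underside; its x axis points from the axle towards the valve stem
- valve_foot (a point): where the upright brass valve stem leaves the wheel's disc, on the stem's axis, 42 mm from the axle, 20 mm above the table. The stem is a tube 14 mm across (12 mm at the top of its 3 mm bevel). Its top is 40 to 64 mm above this point, different each time and not measured. In it, 2 mm down, the tyre's pressure holds up a core with 4 to 8 N. Over 22 N harms the stem; it gives 1 mm per 12 N
- holder: black plastic chip holder, 84 mm (x) by 170 mm (y) by 34 mm tall, fixed on the table, carrying two lying stacks of chips under wire clips (up to 62 mm above the table). Origin at the centre of its underside
- well (a point): centre of the floor of the round well in the chip holder, 6 mm above the table, 50 mm from the holder's centre along its -y axis. The well is 26 mm in diameter and 28 mm deep with a 2 mm bevel; its mouth is 34 mm above the table. The gauge's lower end rests on this floor
- dice_cup: red plastic dice cup, 72 mm in diameter, 85 mm tall, loose; origin at the centre of its underside. Not to be disturbed
- saucer: white porcelain saucer, 140 mm in diameter, loose; origin under its centre. Not to be disturbed
- pusher: bamboo tile pusher, 340 mm long bar (along its y), 22 mm wide, 24 mm tall, loose; origin under its centre. Not to be disturbed
- tile0: loose cream tile, 30 x 40 x 22 mm, lying flat; origin under its centre. Not to be disturbed
- tile1: another such loose tile
- tile2: another such loose tile
- die: loose white die, 16 mm; origin under its centre. Not to be disturbed

How it is judged:
By the outcome, as a careful person would: the job done as asked, in the order asked, and still so for the second after the job is handed in, with the robot touching nothing.
It also fails if it takes over 64 s, if anything falls off the work surface, if the arm or the gripper's body presses on something with over 40 N, if the wrist force passes 120 N, or if a joint passes its speed limit or range.

## Working session

There is one attempt and no reset: what is moved stays moved. The work goes in short steps, Python scripts to look and compute and a shell command to move; the robot and the scene stay as the last step left them, time stands still between calls to the robot, and variables do not carry over. Pictures are saved under pics/ and viewed, at most 10 in all, crops included, and the job is handed in when it is done.

```bash
mkdir -p pics; cat > h.py <<'E'
from bench import *
import numpy as np, cv2
def rays(cm,uv):
    K=np.array(cm["K"],float);uv=np.atleast_2d(uv).astype(float)
    d=np.c_[(uv[:,0]-K[0,2])/K[0,0],(uv[:,1]-K[1,2])/K[1,1]];s=d.copy()
    for _ in range(8): s=d/(1+cm["k1"]*(s**2).sum(1,keepdims=True))
    return s
def world(cm,uv,z):
    s=rays(cm,uv);p=np.c_[s,np.ones(len(s))]*np.asarray(z).reshape(-1,1)
    E=np.array(cm["extrinsics"]);return p@E[:3,:3].T+E[:3,3]
def onplane(cm,uv,h):
    s=rays(cm,uv);E=np.array(cm["extrinsics"]);d=np.c_[s,np.ones(len(s))]@E[:3,:3].T
    return E[:3,3]+d*((h-E[2,3])/d[:,2])[:,None]
def cloud(cm,dep):
    v,u=np.mgrid[:480,:640];return world(cm,np.c_[u.ravel(),v.ravel()],dep.ravel()).reshape(480,640,3)
def save(n,im): cv2.imwrite("pics/"+n,cv2.cvtColor(im,cv2.COLOR_RGB2BGR))
E
python3 - <<'E'
from h import *
print(state())
np.set_printoptions(precision=4,suppress=True)
for c in ["top","scene"]:
    im,d=get_image(c);cm=camera_model(c);save(c+".png",im);np.savez(c+".npz",im=im,d=d)
    print(c,cm)
    C=cloud(cm,d)
    for l in ["gauge_mid","wheel","holder","dice_cup","saucer","pusher","tile0","die"]:
        for r in regions_of(c,l)[:3]:
            m=r["region"]&(d>0);P=C[m]
            if r["p"]>.3: print(l,round(r["p"],2),r["at"],m.sum(),np.median(P,0),P.min(0),P.max(0))
E
```

```text
{'time_s': 0.0, 'joint_pos': array([-1.30861961e+00,  3.14022728e-01,  4.49747668e-02,  1.30363203e+00,
       -2.72429032e-05,  1.43119979e+00]), 'joint_vel': array([-1.66385001e-03,  2.22402685e-04,  4.02746239e-04, -2.75520567e-04,
       -3.99845719e-04,  6.61743349e-05]), 'joint_efforts': array([-3.13799792e-04, -4.80629182e+01,  2.98532313e+01,  1.96522521e-02,
       -8.69033511e-05,  1.16275220e-05]), 'position': array([ 0.22470143, -0.52870316,  0.23039448]), 'tool_rot': array([-9.39230575e-04,  9.79889610e-01,  1.99538130e-01, -7.12847860e-05]), 'wrist_force': array([-0.16161791, -0.15115244,  0.1106632 ]), 'ft_torque': array([0.00274877, 0.04154868, 0.02543607]), 'gripper_force': 0.0, 'finger_gap': 0.08541286803872918}
top {'K': array([[535.6346,   0.    , 325.207 ],
       [  0.    , 535.6346, 243.0683],
       [  0.    ,   0.    ,   1.    ]]), 'k1': -0.15584975420669703, 'extrinsics': array([[ 0.0124, -0.9962,  0.0865,  0.5147],
       [-0.9998, -0.0136, -0.0131,  0.0111],
       [ 0.0142, -0.0863, -0.9962,  1.0491],
       [ 0.    ,  0.    ,  0.    ,  1.    ]])}
gauge_m
[... 2199 characters left out ...]
44 [0.3702 0.2247 0.0186] [0.346  0.2052 0.0002] [0.3884 0.2505 0.0234]
pusher 0.69 [279.2, 232.4] 60 [ 0.4656 -0.0205  0.0127] [ 0.4569 -0.027   0.0022] [ 0.4722 -0.0108  0.0161]
pusher 0.66 [443.3, 292.3] 2259 [0.7684 0.1335 0.0106] [ 0.7396 -0.014  -0.0045] [0.7838 0.3401 0.0259]
tile0 0.86 [267.8, 208.3] 292 [ 0.3952 -0.006   0.0189] [ 0.3696 -0.0207  0.0009] [0.4106 0.0158 0.0236]
tile0 0.62 [350.1, 162.1] 235 [0.3699 0.2245 0.0185] [0.346  0.205  0.0002] [0.3884 0.2505 0.0234]
tile0 0.61 [284.4, 257.5] 358 [ 0.5327 -0.0519  0.0194] [ 0.5042 -0.0725 -0.0022] [ 0.5502 -0.0164  0.0234]
die 0.65 [280.4, 231.3] 77 [ 0.4654 -0.0207  0.0123] [ 0.4551 -0.0278  0.0002] [ 0.4722 -0.0092  0.0161]
```

```bash
python3 - <<'E'
from h import *
a=np.load("top.npz")["im"];b=np.load("scene.npz")["im"]
g=cv2.resize(a[230:350,390:510],(400,400),interpolation=cv2.INTER_CUBIC)
w=cv2.resize(a[200:340,155:295],(400,400),interpolation=cv2.INTER_CUBIC)
save("crops.png",np.hstack([g,w]))
cm=camera_model("top");d=np.load("top.npz")["d"];C=cloud(cm,d)
np.set_printoptions(precision=4,suppress=True)
x,y,z=C[...,0],C[...,1],C[...,2]
for n,m in {"gauge top":(abs(x-.5)<.04)&(abs(y+.25)<.04)&(z>.095),
 "wheel hi":(np.hypot(x-.556,y-.19)<.075)&(z>.045),"wheel tyre":(np.hypot(x-.556,y-.19)<.12)&(z>.036)}.items():
    v,u=np.nonzero(m&(d>0));P=C[m&(d>0)]
    print(n,len(P),u.min(),u.max(),v.min(),v.max(),P.mean(0),P.min(0),P.max(0))
    if n!="wheel tyre": print(P[np.argsort(-P[:,2])][:40:2])
E
```

```text
gauge top 136 458 472 292 304 [ 0.5014 -0.2508  0.1104] [ 0.4909 -0.2639  0.0952] [ 0.5125 -0.241   0.1181]
[[ 0.5002 -0.2481  0.1181]
 [ 0.502  -0.2554  0.1178]
 [ 0.5002 -0.2502  0.117 ]
 [ 0.5002 -0.2522  0.1162]
 [ 0.4985 -0.2541  0.1159]
 [ 0.502  -0.2505  0.1157]
 [ 0.5037 -0.2542  0.1156]
 [ 0.5037 -0.2452  0.1153]
 [ 0.5055 -0.2599  0.1146]
 [ 0.5108 -0.2509  0.1145]
 [ 0.5037 -0.2527  0.1145]
 [ 0.4949 -0.2527  0.1143]
 [ 0.5073 -0.2583  0.114 ]
 [ 0.4966 -0.2457  0.1137]
 [ 0.502  -0.2529  0.1137]
 [ 0.4967 -0.2548  0.1136]
 [ 0.5002 -0.2439  0.1136]
 [ 0.5108 -0.253   0.1136]
 [ 0.4949 -0.2566  0.1134]
 [ 0.4984 -0.2494  0.1133]]
wheel hi 1419 183 262 227 305 [0.5548 0.1875 0.0483] [0.4826 0.1156 0.045 ] [0.6297 0.2647 0.0786]
[[0.5906 0.2179 0.0786]
 [0.5871 0.2123 0.0781]
 [0.5908 0.2088 0.0779]
 [0.5871 0.2106 0.0774]
 [0.5927 0.2072 0.077 ]
 [0.5927 0.2091 0.0767]
 [0.589  0.2128 0.0762]
 [0.5964 0.2131 0.0758]
 [0.5964 0.2169 0.0755]
 [0.5946 0.215  0.0754]
 [0.5891 0.2111 0.0753]
 [0.591  0.2114 0.0743]
 [0.5893 0.2076 0.0742]
 [0.5984 0.2136 0.0738]
 [0.5929 0.2134 0.0736]
 [0.5985 0.2118 0.0732]
 [0.5856 0.2115 0.0729]
 [0.5949 0.2081 0.0727]
 [0.5949 0.21   0.0725]
 [0.5913 0.2081 0.0721]]
wheel tyre 5482 172 275 214 318 [0.5566 0.1898 0.0456] [0.458  0.0924 0.036 ] [0.6559 0.2901 0.0786]
```

View pics/top.png

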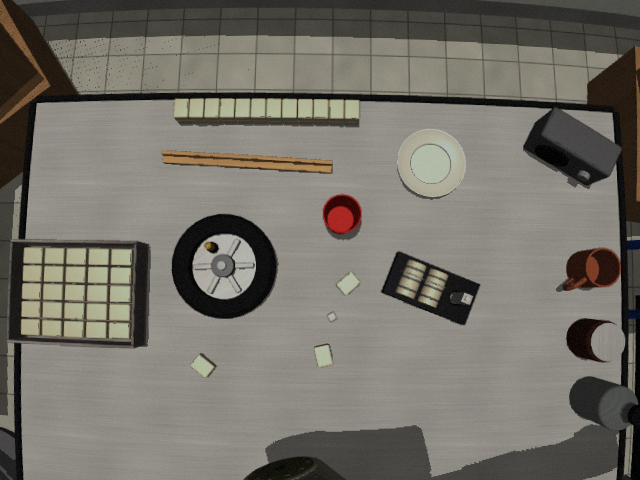

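View pics/crops.png

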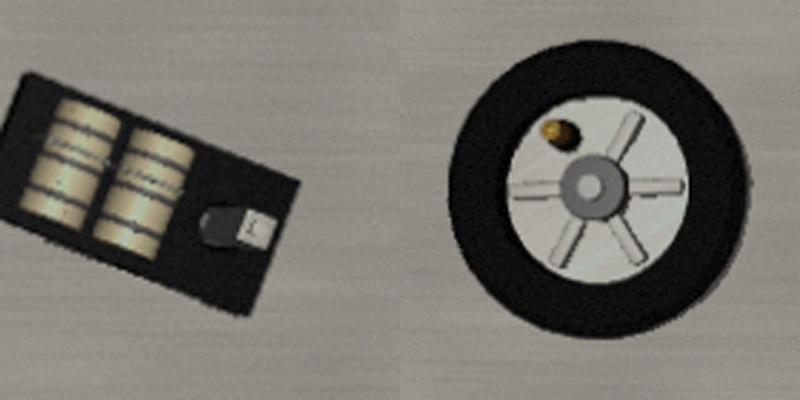

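Top view: the gauge stands in the holder's right-hand end at about (462,297). The wheel is at (224,266), with its brass stem at (210,246). Next step is to see where the wrist camera sits, so I can plan a close look.

```bash
python3 - <<'E'
from h import *
np.set_printoptions(precision=4,suppress=True)
from scipy.spatial.transform import Rotation as R
s=state();cm=camera_model("wrist");E=np.array(cm["extrinsics"])
Rt=R.from_quat(np.r_[s["tool_rot"][1:],s["tool_rot"][0]]).as_matrix()
print("cam in tool",Rt.T@(E[:3,3]-s["position"]),"\n",Rt.T@E[:3,:3],"\ntool",Rt, cm["K"][0],cm["k1"])
for t in [(.501,-.251,.26),(.591,.212,.26)]: print("shift cm",100*Rt.T@(np.array(t)-s["position"]))
E
```

```text
cam in tool [ 0.0794 -0.0002 -0.1427] 
 [[-0.0006 -0.9516 -0.3072]
 [ 1.     -0.0004 -0.0007]
 [ 0.0006 -0.3072  0.9516]] 
tool [[ 0.9204  0.391   0.0001]
 [ 0.391  -0.9204 -0.0001]
 [ 0.      0.0001 -1.    ]] [362.0837   0.     322.1051] -0.040137744019824576
shift cm [ 36.2934 -14.8108  -2.8664]
shift cm [ 62.6823 -53.9045  -2.87  ]
```

```bash
python3 - <<'E'
from h import *
np.set_printoptions(precision=3,suppress=True)
for c in ["top","scene"]:
    d=np.load(c+".npz")["d"];C=cloud(camera_model(c),d)[d>0]
    m=(C[:,2]>.03)&(C[:,2]<.6)&(C[:,1]<-.32)&(C[:,0]>-.1)&(C[:,0]<.7);P=C[m]
    H={}
    for p in P: 
        k=(round(p[0]/.04)*4,round(p[1]/.04)*4); H[k]=max(H.get(k,0),round(float(p[2]),2))
    print(c,sorted(H.items()))
E
```

```text
top [((20, -48), 0.27), ((28, -56), 0.16), ((28, -52), 0.2), ((28, -48), 0.13), ((32, -56), 0.17), ((32, -52), 0.2), ((32, -48), 0.13), ((36, -56), 0.13), ((36, -52), 0.13), ((40, -56), 0.11), ((40, -52), 0.11), ((40, -48), 0.11), ((44, -56), 0.11), ((44, -52), 0.11), ((44, -48), 0.11), ((52, -56), 0.09), ((52, -52), 0.09), ((52, -48), 0.09), ((56, -56), 0.09), ((56, -52), 0.09), ((56, -48), 0.09), ((60, -56), 0.09), ((60, -52), 0.09), ((60, -48), 0.09)]
scene [((40, -48), 0.08), ((44, -52), 0.08), ((44, -48), 0.09), ((48, -52), 0.03), ((52, -52), 0.09), ((52, -48), 0.08), ((56, -52), 0.08), ((56, -48), 0.09), ((60, -56), 0.05), ((60, -52), 0.09), ((60, -48), 0.08)]
```

View pics/scene.png

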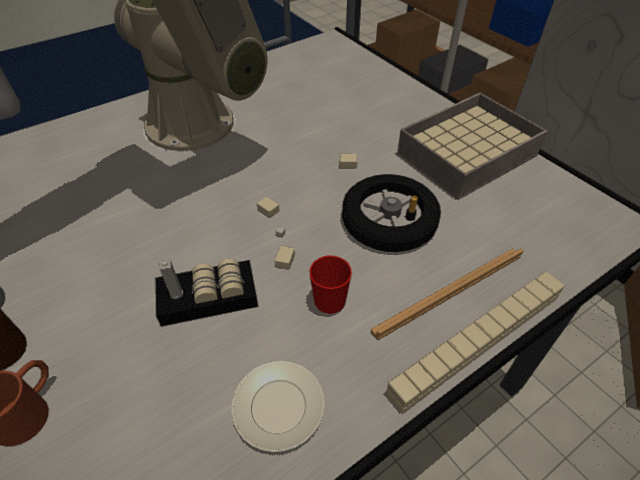

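Scene view: the gauge is upright at (170,280) and the stem at (411,207). A bottle up to 0.20 m tall stands beside the start pose, so I rise first and then go over to the gauge.

```bash
python3 -m jog '[[1,[0,0,-3],0],[1,[4,-1.6,-3],0],[1,[9,-3.6,-3],0],[1,[13.5,-5.5,-3],0],[1,[18,-7.3,-3],0],[1,[22.5,-9.2,-3],0],[1,[27,-11,-3],0],[1,[31.5,-12.8,-3],0]]' 60 && python3 -m jog '[[1,[3.4,-1.4,0],0],[1,[4.8,-2,0],0],[1,[4.8,-2,0],0],[1,[4.8,-2,0],0],[1,[4.8,-2,0],0],[1,[4.8,-2,0],0],[1,[4.8,-2,0],0],[1,[4.8,-2,0],0]]'
python3 - <<'E'
from h import *
np.set_printoptions(precision=4,suppress=True)
s=state();cm=camera_model("wrist");im,d=get_image("wrist");np.savez("w1.npz",im=im,d=d,E=cm["extrinsics"])
C=cloud(cm,d);print(s["position"],s["tool_rot"],s["wrist_force"])
for l in ["gauge_mid","gauge_rod","holder"]:
  for r in regions_of("wrist",l)[:2]:
    m=r["region"]&(d>0);P=C[m];print(l,r["p"],r["at"],m.sum(),P.min(0),P.max(0))
    if l=="gauge_mid" and r["p"]>.3:
        t=m&(abs(C[...,2]-.111)<.004)
        v,u=np.nonzero(t);uv=np.c_[u,v]
        print(t.sum(),np.median(C[t],0))
        W=onplane(cm,uv,.111)[:,:2].astype(np.float32);print("rect",cv2.minAreaRect(W*1000), np.median(W,0))
    if l=="holder" and r["p"]>.3:
        t=m&(abs(C[...,2]-.034)<.005);W=C[t][:,:2].astype(np.float32);print("rect",cv2.minAreaRect(W*1000))
save("w1.png",im)
E
```

```text
time_s: 1.7
position: [0.4659, -0.2867, 0.2616]
tool_rot: [0.0, 0.98, 0.2, 0.0]
wrist_force: [0.6, -1.0, -0.2]
finger_gap: 0.0853
gripper_force: 0.0
time_s: 2.5
position: [0.5007, -0.2518, 0.2614]
tool_rot: [0.0, 0.98, 0.199, 0.0]
wrist_force: [-0.5, 1.0, -0.5]
finger_gap: 0.0854
gripper_force: 0.0
[ 0.5007 -0.2518  0.2614] [0.0001 0.98   0.1989 0.    ] [-0.4788  1.0265 -0.4632]
gauge_mid 0.57 [320.7, 210.1] 909 [ 0.4912 -0.2629  0.0062] [ 0.513  -0.2411  0.1166]
424 [ 0.5029 -0.2515  0.1113]
rect ((502.56964111328125, -251.88031005859375), (18.23495101928711, 18.114564895629883), 67.3890151977539) [ 0.5025 -0.2516]
gauge_rod 0.43 [323.6, 219.9] 77 [ 0.4982 -0.2559  0.1128] [ 0.5062 -0.2481  0.1166]
gauge_rod 0.24 [7.8, 19.1] 1052 [0.505  0.0917 0.0002] [0.5696 0.115  0.0381]
```

View pics/w1.png

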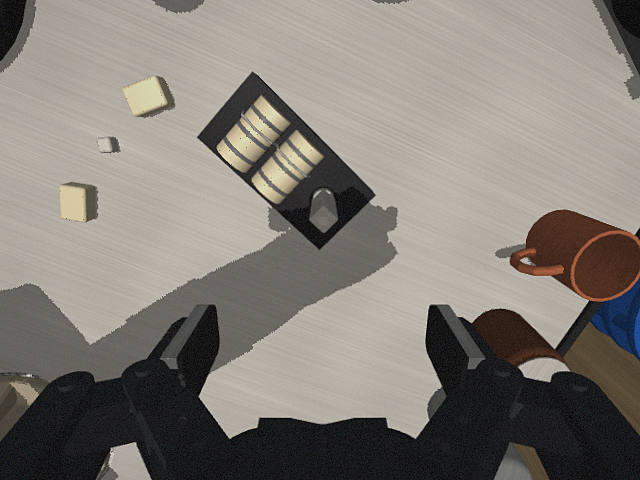

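The gauge top is at (322,225) in the wrist view, seen as a diamond, so it sits 45° off the tool. The fit gives its centre at (0.5025,-0.252) with edges at 67.4°. Turning by -44.5° puts the fingers across the holder, clear of the clips.

```bash
python3 -m jog '[[1,[0.15,0.1,0],-8],[1,[0.15,0.1,0],-16],[1,[0.15,0.1,2],-24],[1,[0.15,0.1,4],-32],[1,[0.15,0.1,6],-40],[1,[0.15,0.1,6],-44.5],[1,[0.15,0.1,6],-44.5],[1,[0.15,0.1,6],-44.5]]' 
cat > gfit.py <<'E'
from h import *
from scipy.spatial.transform import Rotation as R
np.set_printoptions(precision=4,suppress=True)
s=state();cm=camera_model("wrist");im,d=get_image("wrist");C=cloud(cm,d)
Rt=R.from_quat(np.r_[s["tool_rot"][1:],s["tool_rot"][0]]).as_matrix()
print(s["position"],Rt[:,0],s["joint_pos"])
for r in regions_of("wrist","gauge_mid")[:1]:
    t=r["region"]&(abs(C[...,2]-.111)<.004);v,u=np.nonzero(t)
    W=onplane(cm,np.c_[u,v],.111);q=cv2.minAreaRect((W[:,:2]*1000).astype(np.float32))
    print(r["p"],q,np.median(C[t],0)); c=np.r_[np.array(q[0])/1000,.111]
    print("shift cm to centre",100*Rt.T@(c-s["position"]))
E
python3 gfit.py
```

```text
time_s: 3.5
position: [0.5031, -0.2515, 0.2016]
tool_rot: [0.0, 0.832, 0.555, 0.0]
wrist_force: [-0.3, 0.6, 0.5]
finger_gap: 0.0853
gripper_force: 0.0
[ 0.5031 -0.2515  0.2016] [ 0.384   0.9233 -0.0002] [-0.6063  0.2983 -0.0475  1.2244 -0.0001  1.3587]
0.78 ((502.3703308105469, -251.1455535888672), (17.965757369995117, 17.14801025390625), 67.38761138916016) [ 0.5026 -0.2502  0.1112]
shift cm to centre [ 0.0085 -0.0874  9.062 ]
```

```bash
python3 -m jog '[[1,[0,-0.1,3],0],[1,[0,-0.1,6],0],[1,[0,-0.1,9],0],[1,[0,-0.1,11.5],0],[1,[0,-0.1,13],0],[1,[0,-0.1,13.5],0],[0,[0,-0.1,13.5],0],[-1,[0,-0.1,13.5],0]]' 70 && python3 -m jog '[[-1,[0,0,0],0],[-1,[0,0,0],0],[-1,[0,0,0],0],[-1,[0,0,0],0],[-1,[0,0,0],0],[-1,[0,0,0],0],[-1,[0,0,0],0],[-1,[0,0,0],0]]'
```

```text
time_s: 4.4
position: [0.5027, -0.2516, 0.0674]
tool_rot: [0.001, 0.831, 0.556, 0.0]
wrist_force: [-0.7, 0.0, -0.3]
finger_gap: 0.059
gripper_force: 0.0
time_s: 5.2
position: [0.5024, -0.2514, 0.0672]
tool_rot: [0.001, 0.831, 0.556, 0.0]
wrist_force: [-1.0, 0.3, 7.2]
finger_gap: 0.0171
gripper_force: 68.3
```

```bash
python3 -m jog '[[-1,[0,0,-0.5],0],[-1,[0,0,-2],0],[-1,[0,0,-4],0],[-1,[0,0,-7],0],[-1,[0,0,-10],0],[-1,[0,0,-12.5],0],[-1,[0,0,-14],0],[-1,[0,0,-14],0]]' 
python3 - <<'E'
from h import *
from scipy.spatial.transform import Rotation as R
s=state();Rt=R.from_quat(np.r_[s["tool_rot"][1:],s["tool_rot"][0]]).as_matrix()
print(100*Rt.T@(np.array([.568,.157,.207])-s["position"]),s["wrist_force"],s["gripper_force"])
E
```

```text
time_s: 6.0
position: [0.503, -0.2517, 0.2086]
tool_rot: [0.002, 0.831, 0.556, 0.001]
wrist_force: [-0.4, -0.5, -0.9]
finger_gap: 0.0173
gripper_force: 68.6
[40.25279509 -9.61568028  0.08908685] [-0.3774197  -0.48593987 -0.94651995] 68.5791563987732
```

```bash
python3 -m jog '[[-1,[2,-0.5,0],0],[-1,[6,-1.4,0],0],[-1,[10.5,-2.5,0],0],[-1,[15,-3.6,0],0],[-1,[19.5,-4.6,0],0],[-1,[24,-5.7,0],0],[-1,[28.5,-6.8,0],0],[-1,[33,-7.9,0],0]]' && python3 -m jog '[[-1,[4,-0.9,0],0],[-1,[6.5,-1.5,0],0],[-1,[7.2,-1.7,0],0],[-1,[7.2,-1.7,0],0],[-1,[7.2,-1.7,0],0],[-1,[7.2,-1.7,0],0],[-1,[7.2,-1.7,0],0],[-1,[7.2,-1.7,0],0]]' 
cat > sfit.py <<'E'
from h import *
import sys
from scipy.spatial.transform import Rotation as R
np.set_printoptions(precision=4,suppress=True)
n=sys.argv[1]
s=state();cm=camera_model("wrist");im,d=get_image("wrist");C=cloud(cm,d);np.savez(n+".npz",im=im,d=d,E=cm["extrinsics"])
Rt=R.from_quat(np.r_[s["tool_rot"][1:],s["tool_rot"][0]]).as_matrix()
print(s["position"],Rt,s["joint_pos"],s["wrist_force"])
x,y,z=C[...,0],C[...,1],C[...,2]
m=(d>0)&(np.hypot(x-.591,y-.212)<.013)&(z>.055)&(z<.1)
P=C[m];v,u=np.nonzero(m)
print(m.sum(),"u",u.min(),u.max(),"v",v.min(),v.max(),np.percentile(P[:,2],[50,70,80,90,95,100]))
h=np.percentile(P[:,2],80);t=m&(z>h-.003)
print("top pts",t.sum(),C[t].mean(0),C[t].min(0),C[t].max(0))
for l in ["valve_foot","wheel","gauge_mid"]:
  for r in regions_of("wrist",l)[:2]:
    q=r["region"]&(d>0)
    print(l,r["p"],r["at"],q.sum(),C[q].min(0),C[q].max(0))
save(n+".png",im)
E
python3 sfit.py s1
```

```text
time_s: 6.8
position: [0.5543, 0.086, 0.2047]
tool_rot: [-0.001, 0.831, 0.556, -0.001]
wrist_force: [-0.2, -0.9, -2.0]
finger_gap: 0.0171
gripper_force: 68.6
time_s: 7.6
position: [0.567, 0.1561, 0.2064]
tool_rot: [0.0, 0.832, 0.555, 0.0]
wrist_force: [-1.3, 0.1, -0.5]
finger_gap: 0.0174
gripper_force: 68.6
[0.567  0.1561 0.2064] [[ 0.3837  0.9234  0.0002]
 [ 0.9234 -0.3837 -0.0001]
 [-0.      0.0002 -1.    ]] [ 0.1323  0.3463  0.0317  1.2561 -0.0001  2.097 ] [-1.2552  0.1235 -0.4753]
256 u 315 333 v 132 151 [0.0739 0.0744 0.0747 0.0753 0.0757 0.0764]
top pts 231 [0.5934 0.2157 0.074 ] [0.5866 0.2089 0.0718] [0.6    0.222  0.0764]
valve_foot 0.9 [293.8, 164.0] 39994 [ 0.4421  0.0824 -0.002 ] [0.6638 0.3002 0.1717]
wheel 0.56 [293.3, 163.6] 39504 [ 0.4584  0.0947 -0.0002] [0.6565 0.2958 0.0764]
gauge_mid 0.68 [320.0, 331.9] 6829 [ 0.4845 -0.0628 -0.0005] [0.5795 0.1689 0.2546]
```

View pics/s1.png

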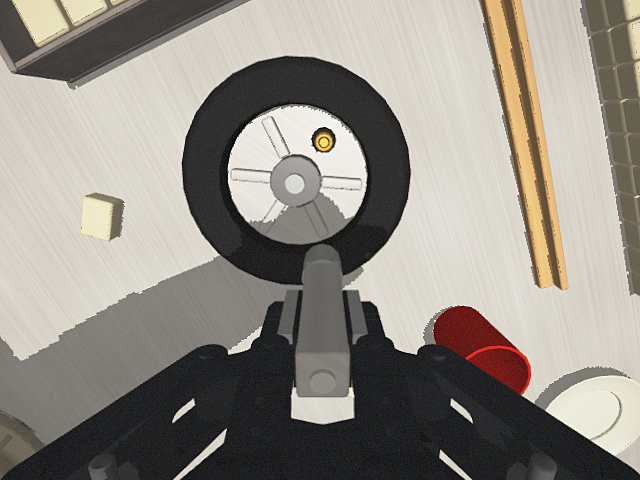

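The stem shows as a brass ring at (323,141) and the gauge's skirt end at (322,250). I'll check both against projected circles.

```bash
cat > ov.py <<'E'
from h import *
def proj(cm,E,P):
    q=(np.asarray(P)-E[:3,3])@E[:3,:3];s=q[:,:2]/q[:,2:];s=s*(1+cm["k1"]*(s**2).sum(1,keepdims=True))
    K=np.array(cm["K"]);return s*[K[0,0],K[1,1]]+K[:2,2]
a=np.linspace(0,2*np.pi,60)
def circ(c,r): return np.c_[c[0]+r*np.cos(a),c[1]+r*np.sin(a),0*a+c[2]]
E
python3 - <<'E'
from ov import *
f=np.load("s1.npz");im=f["im"].copy();E=f["E"];cm=camera_model("wrist")
# brass: ring fit
hsv=cv2.cvtColor(im,cv2.COLOR_RGB2HSV);m=((hsv[...,0]>12)&(hsv[...,0]<35)&(hsv[...,1]>120)&(hsv[...,2]>50)).astype(np.uint8)
m[:120]=0;m[160:]=0;m[:,:300]=0;m[:,345:]=0
v,u=np.nonzero(m);print(len(u),u.min(),u.max(),v.min(),v.max())
c2=dict(cm,extrinsics=E)
hull=cv2.convexHull(np.c_[u,v].astype(np.int32))[:,0]
W=onplane(c2,hull,.074);print("brass circle",cv2.minEnclosingCircle((W[:,:2]*1000).astype(np.float32)))
S=8;x0,y0=280,110
big=cv2.resize(im[y0:y0+75,x0:x0+95],None,fx=S,fy=S,interpolation=cv2.INTER_CUBIC)
big2=cv2.resize(im[215:290,x0:x0+95],None,fx=S,fy=S,interpolation=cv2.INTER_CUBIC)
big2=big2
def dr(b,P,yy,col): 
    p=((proj(cm,E,P)-[x0,yy]+.5)*S).astype(int);cv2.polylines(b,[p],True,col,1)
dr(big,circ([.5934,.2157,.074],.006),y0,(255,0,0));dr(big,circ([.5934,.2157,.071],.007),y0,(0,255,0))
dr(big2,circ([.567,.1561,.1452],.011),215,(255,0,0));dr(big2,circ([.567,.1561,.1692],.011),215,(0,255,0))
save("ov1.png",cv2.resize(np.hstack([big,big2]),(800,316)))
E
```

```text
285 314 332 132 151
brass circle ((593.3356323242188, 216.15980529785156), 7.110230445861816)
```

View pics/ov1.png

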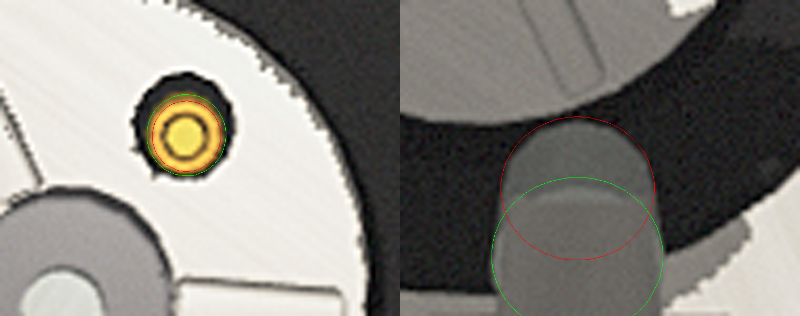

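The overlays fit within 0.5 mm: the mouth sits where the TCP predicts, and the stem is at (0.5933,0.2158) with its top near 0.074. I move above the stem, stop about 11 mm over it and look again.

```bash
python3 -m jog '[[-1,[2,0.1,0],0],[-1,[4.5,0.1,0],0],[-1,[6.5,0.1,0],0],[-1,[6.5,0.1,1.5],0],[-1,[6.5,0.1,3.5],0],[-1,[6.5,0.1,5],0],[-1,[6.5,0.1,6],0],[-1,[6.5,0.1,6],0]]' 
python3 - <<'E'
from ov import *
s=state();cm=camera_model("wrist");E=np.array(cm["extrinsics"]);im,d=get_image("wrist");print(s["position"],s["wrist_force"])
p=s["position"];S=8
mz=p[2]-.0612
q=proj(cm,E,[[p[0],p[1],mz]])[0].astype(int);x0,y0=q-[48,45]
big=cv2.resize(im[y0:y0+75,x0:x0+95],None,fx=S,fy=S,interpolation=cv2.INTER_CUBIC)
def dr(P,col): cv2.polylines(big,[((proj(cm,E,P)-[x0,y0]+.5)*S).astype(int)],True,col,1)
dr(circ([p[0],p[1],mz],.011),(255,0,0))
for z in(.074,.071,.05,.021): dr(circ([.5933,.2158,z],.006 if z==.074 else .007),(0,255,0))
save("ov2.png",big);print(x0,y0)
E
```

```text
time_s: 8.6
position: [0.5917, 0.2166, 0.1446]
tool_rot: [-0.0, 0.831, 0.556, -0.001]
wrist_force: [-0.8, -0.2, -1.1]
finger_gap: 0.0173
gripper_force: 68.6
[0.59166872 0.21656163 0.14462001] [-0.84406768 -0.19734851 -1.09539692]
273 214
```

View pics/ov2.png

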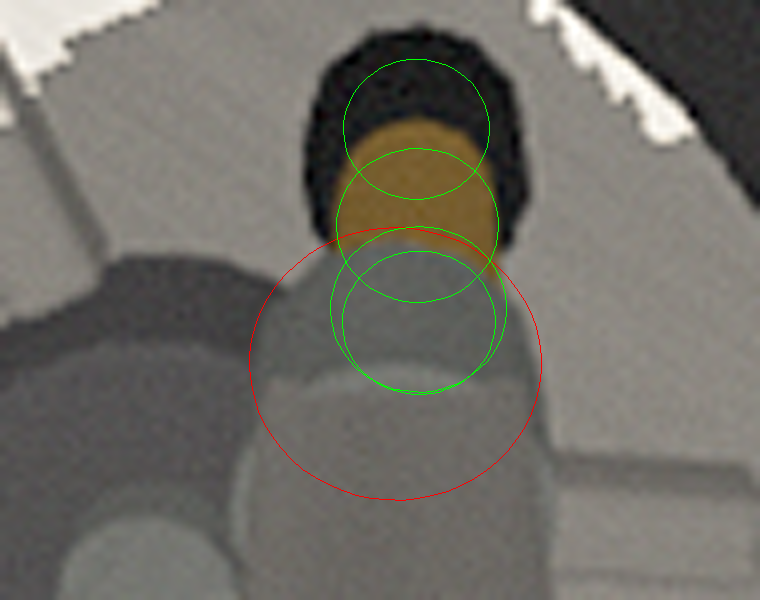

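```bash
python3 -m jog '[[-1,[0,0.18,0],0],[-1,[0,0.18,0],0],[-1,[0,0.18,0.3],0],[-1,[0,0.18,0.6],0],[-1,[0,0.18,0.6],0],[-1,[0,0.18,0.6],0],[-1,[0,0.18,0.6],0],[-1,[0,0.18,0.6],0]]' 
```

```text
time_s: 9.45
position: [0.5944, 0.2161, 0.1404]
tool_rot: [0.0, 0.831, 0.556, 0.0]
wrist_force: [-1.1, -0.1, -0.3]
finger_gap: 0.0175
gripper_force: 68.6
```

```bash
python3 -m jog '[[-1,[0,-0.03,0.2],0],[-1,[0,-0.03,0.4],0],[-1,[0,-0.03,0.6],0],[-1,[0,-0.03,0.7],0],[-1,[0,-0.03,0.8],0],[-1,[0,-0.03,0.8],0],[-1,[0,-0.03,0.8],0],[-1,[0,-0.03,0.8],0]]' 
```

```text
time_s: 10.25
position: [0.5941, 0.2162, 0.1323]
tool_rot: [0.0, 0.831, 0.556, 0.0]
wrist_force: [-0.0, 0.8, -0.5]
finger_gap: 0.017
gripper_force: 68.6
```

```bash
python3 -m jog '[[-1,[0,0,0.1],0],[-1,[0,0,0.1],0],[-1,[0,0,0.15],0],[-1,[0,0,0.2],0],[-1,[0,0,0.2],0],[-1,[0,0,0.25],0],[-1,[0,0,0.25],0],[-1,[0,0,0.25],0]]' 
```

```text
time_s: 11.05
position: [0.5942, 0.2163, 0.1298]
tool_rot: [0.0, 0.831, 0.556, 0.0]
wrist_force: [-0.3, 0.1, 0.1]
finger_gap: 0.017
gripper_force: 68.6
```

```bash
python3 -m jog '[[-1,[0,-0.05,0.1],0],[-1,[0,-0.08,0.2],0],[-1,[0,-0.08,0.3],0],[-1,[0,-0.08,0.35],0],[-1,[0,-0.08,0.4],0],[-1,[0,-0.08,0.45],0],[-1,[0,-0.08,0.5],0],[-1,[0,-0.08,0.5],0]]' 
```

```text
time_s: 11.85
position: [0.5936, 0.2165, 0.1249]
tool_rot: [0.0, 0.831, 0.556, 0.0]
wrist_force: [2.0, -0.6, 2.7]
finger_gap: 0.0168
gripper_force: 69.0
```

```bash
python3 -m jog '[[-1,[0,0.04,0.1],0],[-1,[0,0.04,0.2],0],[-1,[0,0.04,0.3],0],[-1,[0,0.04,0.35],0],[-1,[0,0.04,0.4],0],[-1,[0,0.04,0.45],0],[-1,[0,0.04,0.5],0],[-1,[0,0.04,0.5],0]]' 
```

```text
time_s: 12.65
position: [0.5938, 0.2164, 0.1198]
tool_rot: [0.0, 0.831, 0.556, 0.0]
wrist_force: [1.3, -0.1, 4.8]
finger_gap: 0.0168
gripper_force: 69.1
```

```bash
python3 -m jog '[[-1,[0,0,0.1],0],[-1,[0,0,0.2],0],[-1,[0,0,0.25],0],[-1,[0,0,0.3],0],[-1,[0,0,0.35],0],[-1,[0,0,0.4],0],[-1,[0,0,0.4],0],[-1,[0,0,0.4],0]]' && python3 -m jog '[[-1,[0,0,0.05],0],[-1,[0,0,0.05],0],[-1,[0,0,0.05],0],[-1,[0,0,0.05],0],[-1,[0,0,0.1],0],[-1,[0,0,0.1],0],[-1,[0,0,0.1],0],[-1,[0,0,0.1],0]]'
```

```text
time_s: 13.45
position: [0.5938, 0.2164, 0.116]
tool_rot: [0.0, 0.831, 0.556, 0.0]
wrist_force: [1.1, -0.3, 6.3]
finger_gap: 0.0172
gripper_force: 69.3
time_s: 14.25
position: [0.5938, 0.2164, 0.115]
tool_rot: [0.0, 0.831, 0.556, 0.0]
wrist_force: [2.1, -0.2, 5.6]
finger_gap: 0.0172
gripper_force: 69.3
```

Core force has levelled off at about 6 N, and seating should come near 0.113. From here I go in 0.5 mm steps.

```bash
python3 -m jog '[[-1,[0,0,0.05],0],[-1,[0,0,0.05],0],[-1,[0,0,0.05],0],[-1,[0,0,0.05],0],[-1,[0,0,0.1],0],[-1,[0,0,0.1],0],[-1,[0,0,0.1],0],[-1,[0,0,0.1],0]]'; python3 -m jog '[[-1,[0,0,0.05],0],[-1,[0,0,0.05],0],[-1,[0,0,0.05],0],[-1,[0,0,0.05],0],[-1,[0,0,0.05],0],[-1,[0,0,0.05],0],[-1,[0,0,0.05],0],[-1,[0,0,0.05],0]]'
```

```text
time_s: 15.05
position: [0.5938, 0.2165, 0.114]
tool_rot: [0.0, 0.831, 0.556, 0.0]
wrist_force: [1.5, -1.2, 5.8]
finger_gap: 0.0169
gripper_force: 69.3
time_s: 15.85
position: [0.5938, 0.2164, 0.1135]
tool_rot: [0.0, 0.831, 0.556, 0.0]
wrist_force: [0.3, -0.9, 6.1]
finger_gap: 0.0173
gripper_force: 69.3
```

```bash
python3 -m jog '[[-1,[0,0,0.03],0],[-1,[0,0,0.05],0],[-1,[0,0,0.05],0],[-1,[0,0,0.05],0],[-1,[0,0,0.05],0],[-1,[0,0,0.05],0],[-1,[0,0,0.05],0],[-1,[0,0,0.05],0]]'; python3 -m jog '[[-1,[0,0,0.03],0],[-1,[0,0,0.05],0],[-1,[0,0,0.05],0],[-1,[0,0,0.05],0],[-1,[0,0,0.05],0],[-1,[0,0,0.05],0],[-1,[0,0,0.05],0],[-1,[0,0,0.05],0]]'
```

```text
time_s: 16.65
position: [0.5939, 0.2164, 0.1133]
tool_rot: [0.0, 0.831, 0.556, 0.0]
wrist_force: [0.0, -0.2, 6.6]
finger_gap: 0.0172
gripper_force: 69.6
time_s: 17.45
position: [0.5939, 0.2165, 0.1131]
tool_rot: [0.0, 0.831, 0.556, 0.0]
wrist_force: [1.1, 0.5, 7.7]
finger_gap: 0.0171
gripper_force: 69.9
```

```bash
python3 -m jog '[[-1,[0,0,0.03],0],[-1,[0,0,0.05],0],[-1,[0,0,0.08],0],[-1,[0,0,0.1],0],[-1,[0,0,0.1],0],[-1,[0,0,0.1],0],[-1,[0,0,0.1],0],[-1,[0,0,0.1],0]]'
```

```text
time_s: 18.25
position: [0.594, 0.2165, 0.1127]
tool_rot: [0.0, 0.831, 0.556, 0.001]
wrist_force: [-0.7, -1.6, 11.4]
finger_gap: 0.0175
gripper_force: 70.3
```

```bash
python3 -m jog '[[-1,[0,0,0.03],0],[-1,[0,0,0.06],0],[-1,[0,0,0.09],0],[-1,[0,0,0.11],0],[-1,[0,0,0.11],0],[-1,[0,0,0.11],0],[-1,[0,0,0.11],0],[-1,[0,0,0.11],0]]'; python3 -m jog '[[-1,[0,0,0],0],[-1,[0,0,0],0],[-1,[0,0,0],0],[-1,[0,0,0],0],[-1,[0,0,0],0],[-1,[0,0,0],0],[-1,[0,0,0],0],[-1,[0,0,0],0]]'
```

```text
time_s: 19.05
position: [0.5941, 0.2165, 0.1123]
tool_rot: [0.0, 0.831, 0.556, 0.001]
wrist_force: [-2.1, -1.8, 16.1]
finger_gap: 0.0167
gripper_force: 70.8
time_s: 19.85
position: [0.5941, 0.2165, 0.1123]
tool_rot: [0.0, 0.831, 0.556, 0.001]
wrist_force: [-1.5, -0.7, 15.0]
finger_gap: 0.0172
gripper_force: 70.8
```

```bash
cat > rod.py <<'E'
from h import *
np.set_printoptions(precision=4,suppress=True)
s=state();cm=camera_model("wrist");im,d=get_image("wrist");C=cloud(cm,d);p=s["position"]
m=(d>0)&(np.hypot(C[...,0]-p[0],C[...,1]-p[1])<.0035)&(C[...,2]>p[2]+.03)
z=C[m][:,2]-p[2];print(p,m.sum(),"z above tcp pct",np.percentile(z,[0,10,25,50,75,90,100]))
m=(d>0)&(np.hypot(C[...,0]-p[0],C[...,1]-p[1])<.012)&(C[...,2]>p[2]+.035)
print(np.histogram(C[m][:,2]-p[2],bins=np.arange(.034,.075,.002)))
E
python3 rod.py; python3 -m jog '[[-1,[0,0,-0.2],0],[-1,[0,0,-0.5],0],[-1,[0,0,-1],0],[-1,[0,0,-1.5],0],[-1,[0,0,-2],0],[-1,[0,0,-2.5],0],[-1,[0,0,-3.2],0],[-1,[0,0,-4],0]]'
```

```text
[0.5941 0.2165 0.1123] 1064 z above tcp pct [0.0427 0.0448 0.0487 0.0553 0.0605 0.0611 0.0621]
(array([  88,  330,  245,  233, 1354,  762,  188,   92,   82,   94,   94,
         86,  108,  480,   19,    6,   11,    8,    0,   39]), array([0.034, 0.036, 0.038, 0.04 , 0.042, 0.044, 0.046, 0.048, 0.05 ,
       0.052, 0.054, 0.056, 0.058, 0.06 , 0.062, 0.064, 0.066, 0.068,
       0.07 , 0.072, 0.074]))
time_s: 20.7
position: [0.5928, 0.2162, 0.1497]
tool_rot: [-0.0, 0.831, 0.556, -0.001]
wrist_force: [0.3, -1.0, -0.8]
finger_gap: 0.0173
gripper_force: 68.5
```

The rod stands 17.3 mm above the barrel top, so the reading is about 14.3 mm, which is in the proper range. Now back towards the well.

```bash
python3 -m jog '[[-1,[0,0,-1.5],0],[-1,[0,0,-4],0],[-1,[-1.5,0,-5.5],0],[-1,[-5,0.3,-5.5],0],[-1,[-9,0.9,-5.5],0],[-1,[-13,1.6,-5.5],0],[-1,[-17,2.4,-5.5],0],[-1,[-21,3.5,-5.5],0]]'
cat > to.py <<'E'
from h import *
import sys
from scipy.spatial.transform import Rotation as R
s=state();Rt=R.from_quat(np.r_[s["tool_rot"][1:],s["tool_rot"][0]]).as_matrix()
print(s["position"],Rt[:,0],100*Rt.T@(np.array([float(a) for a in sys.argv[1:]])-s["position"]))
E
python3 to.py .5024 -.2514 .20
```

```text
time_s: 21.5
position: [0.5442, 0.0071, 0.2056]
tool_rot: [0.0, 0.831, 0.556, -0.0]
wrist_force: [0.9, 0.5, -2.1]
finger_gap: 0.017
gripper_force: 68.6
[0.54419892 0.00712503 0.20555022] [ 3.82147645e-01  9.24101199e-01 -3.89522018e-04] [-25.48744865   6.01691366   0.56405739]
```

```bash
python3 -m jog '[[-1,[-4,1,0],0],[-1,[-8,2,0],0],[-1,[-12,3,0],0],[-1,[-16,4,0],0],[-1,[-20,5,0],0],[-1,[-22.5,5.6,0],0],[-1,[-24,6,0],0],[-1,[-24.5,6,0],0]]'
python3 -m jog '[[-1,[0,0,0],0],[-1,[0,0,0],0],[-1,[0,0,0],0],[-1,[0,0,0],0],[-1,[0,0,0],0],[-1,[0,0,0],0],[-1,[0,0,0],0],[-1,[0,0,0],0]]'
python3 to.py .5024 -.2514 .105
```

```text
time_s: 22.3
position: [0.5068, -0.2418, 0.2052]
tool_rot: [-0.0, 0.832, 0.555, -0.0]
wrist_force: [0.6, 0.6, -1.0]
finger_gap: 0.0174
gripper_force: 68.6
time_s: 23.1
position: [0.5076, -0.2403, 0.2052]
tool_rot: [0.0, 0.831, 0.556, -0.0]
wrist_force: [-0.3, 0.4, -1.1]
finger_gap: 0.0169
gripper_force: 68.6
[ 0.50756296 -0.24032811  0.20520771] [ 3.82233847e-01  9.24065623e-01 -1.03092875e-04] [-1.2194277  -0.05451788 10.0208931 ]
```

```bash
python3 -m jog '[[-1,[-2,0,0],0],[-1,[-4.5,0,0],0],[-1,[-6.5,0,1],0],[-1,[-7.2,0,1.5],0],[-1,[-7.2,0,1.5],0],[-1,[-7.2,0,1.5],0],[-1,[-7.2,0,1.5],0],[-1,[-7.2,0,1.5],0]]'
python3 - <<'E'
from ov import *
np.set_printoptions(precision=4,suppress=True)
s=state();cm=camera_model("wrist");E=np.array(cm["extrinsics"]);im,d=get_image("wrist");p=s["position"];print(p)
C=cloud(cm,d)
rs=regions_of("wrist","holder")[:2]
for r in rs:
    t=r["region"]&(abs(C[...,2]-.034)<.004);W=C[t][:,:2].astype(np.float32);print(r["p"],"rect",cv2.minAreaRect(W*1000))
w=[.5024,-.2514,.034];q=proj(cm,E,[w])[0].astype(int);x0,y0=q-[48,37];S=8
big=cv2.resize(im[y0:y0+75,x0:x0+95],None,fx=S,fy=S,interpolation=cv2.INTER_CUBIC)
big=cv2.convertScaleAbs(big,alpha=2.5)
for c,rr,col in((w,.013,(255,0,0)),(w,.015,(0,255,0)),([p[0],p[1],p[2]-.0612],.011,(0,0,255))):
    cv2.polylines(big,[((proj(cm,E,circ(c,rr))-[x0,y0]+.5)*S).astype(int)],True,col,1)
save("well.png",big)
E
python3 to.py .5024 -.2514 .105
```

```text
time_s: 23.9
position: [0.4805, -0.3062, 0.1907]
tool_rot: [0.0, 0.831, 0.556, 0.0]
wrist_force: [-0.4, -0.8, -1.7]
finger_gap: 0.0172
gripper_force: 68.6
[ 0.4805 -0.3062  0.1907]
0.8 rect ((515.1998901367188, -218.02755737304688), (142.62716674804688, 84.46027374267578), 68.58786010742188)
[ 0.48041508 -0.30639428  0.19057362] [ 3.81443897e-01  9.24391973e-01 -1.84093439e-04] [ 5.92380359 -0.07059243  8.55623029]
```

View pics/well.png

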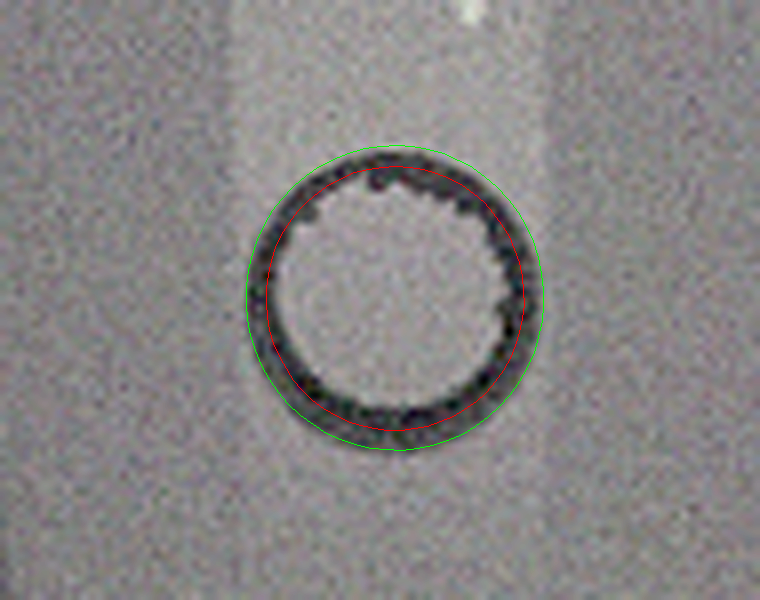

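The projected rim of the well matches the picture within about 0.3 mm, so I move over it.

```bash
python3 -m jog '[[-1,[2,0,0],0],[-1,[4.5,-0.1,0],0],[-1,[5.9,-0.1,0],0],[-1,[5.9,-0.1,3],0],[-1,[5.9,-0.1,5.5],0],[-1,[5.9,-0.1,7.5],0],[-1,[5.9,-0.1,8.3],0],[-1,[5.9,-0.1,8.3],0]]'
python3 -m jog '[[-1,[0,0,0],0],[-1,[0,0,0],0],[-1,[0,0,0],0],[-1,[0,0,0.2],0],[-1,[0,0,0.2],0],[-1,[0,0,0.2],0],[-1,[0,0,0.2],0],[-1,[0,0,0.2],0]]'
python3 to.py .5024 -.2514 .0682
```

```text
time_s: 24.8
position: [0.501, -0.2514, 0.1062]
tool_rot: [-0.001, 0.831, 0.556, -0.0]
wrist_force: [-0.7, 0.2, -1.3]
finger_gap: 0.0172
gripper_force: 68.7
time_s: 25.6
position: [0.5016, -0.252, 0.1052]
tool_rot: [0.0, 0.831, 0.556, -0.0]
wrist_force: [0.4, -0.7, -1.3]
finger_gap: 0.0174
gripper_force: 68.7
[ 0.50163921 -0.25200024  0.10519278] [ 3.82363626e-01  9.24011934e-01 -5.96178776e-05] [0.08477343 0.04728022 3.69927373]
```

```bash
python3 -m jog '[[-1,[0.08,0.04,0],0],[-1,[0.08,0.04,0],0],[-1,[0.08,0.04,0.3],0],[-1,[0.08,0.04,0.6],0],[-1,[0.08,0.04,0.9],0],[-1,[0.08,0.04,1.2],0],[-1,[0.08,0.04,1.4],0],[-1,[0.08,0.04,1.4],0]]'
```

```text
time_s: 26.4
position: [0.5021, -0.2513, 0.0907]
tool_rot: [-0.0, 0.831, 0.556, -0.0]
wrist_force: [-0.5, 0.3, -1.7]
finger_gap: 0.0173
gripper_force: 68.7
```

```bash
python3 -m jog '[[-1,[0,0,0.3],0],[-1,[0,0,0.7],0],[-1,[0,0,1.1],0],[-1,[0,0,1.5],0],[-1,[0,0,1.8],0],[-1,[0,0,2.0],0],[-1,[0,0,2.1],0],[-1,[0,0,2.1],0]]' && python3 -m jog '[[-1,[0,0,0.05],0],[-1,[0,0,0.1],0],[-1,[0,0,0.15],0],[-1,[0,0,0.15],0],[-1,[0,0,0.2],0],[-1,[0,0,0.2],0],[-1,[0,0,0.2],0],[-1,[0,0,0.2],0]]'
```

```text
time_s: 27.2
position: [0.5023, -0.2514, 0.0701]
tool_rot: [-0.0, 0.831, 0.556, -0.0]
wrist_force: [-1.3, -0.1, -0.4]
finger_gap: 0.0176
gripper_force: 68.7
time_s: 28.0
position: [0.5023, -0.2514, 0.0682]
tool_rot: [0.0, 0.831, 0.556, -0.0]
wrist_force: [-0.5, -0.3, -1.3]
finger_gap: 0.017
gripper_force: 68.7
```

```bash
python3 -m jog '[[-1,[0,0,0.03],0],[-1,[0,0,0.05],0],[-1,[0,0,0.07],0],[-1,[0,0,0.1],0],[-1,[0,0,0.1],0],[-1,[0,0,0.1],0],[-1,[0,0,0.1],0],[-1,[0,0,0.1],0]]'
```

```text
time_s: 28.8
position: [0.5023, -0.2514, 0.0673]
tool_rot: [0.0, 0.831, 0.556, 0.0]
wrist_force: [-0.3, 0.4, 0.2]
finger_gap: 0.0172
gripper_force: 68.9
```

```bash
python3 -m jog '[[-1,[0,0,0.03],0],[-1,[0,0,0.03],0],[-0.3,[0,0,0.03],0],[0,[0,0,0.03],0],[0.3,[0,0,0.03],0],[0.6,[0,0,0.03],0],[1,[0,0,0.03],0],[1,[0,0,0.03],0]]' && python3 -m jog '[[1,[0,0,0],0],[1,[0,0,0],0],[1,[0,0,0],0],[1,[0,0,-1],0],[1,[0,0,-3],0],[1,[0,0,-6],0],[1,[0,0,-10],0],[1,[0,0,-14],0]]'
python3 -m jog '[[1,[0,0,-2],0],[1,[0,0,-4],0],[1,[0,0,-4],0],[1,[0,0,-4],0],[1,[0,0,-4],0],[1,[0,0,-4],0],[1,[0,0,-4],0],[1,[0,0,-4],0]]'
python3 gfit.py; python3 - <<'E'
from h import *
np.set_printoptions(precision=4,suppress=True)
im,d=get_image("wrist");C=cloud(camera_model("wrist"),d)
m=(d>0)&(np.hypot(C[...,0]-.5024,C[...,1]+.2514)<.012)&(C[...,2]>.1)
print(np.histogram(C[m][:,2],bins=np.arange(.1,.15,.003)));save("end.png",im)
t=m&(C[...,2]>.123);print(C[t].mean(0))
E
```

```text
time_s: 29.6
position: [0.5024, -0.2514, 0.0669]
tool_rot: [0.0, 0.831, 0.556, -0.0]
wrist_force: [-0.6, -0.2, -0.2]
finger_gap: 0.0853
gripper_force: 0.0
time_s: 30.4
position: [0.5019, -0.2511, 0.2088]
tool_rot: [-0.0, 0.831, 0.556, -0.0]
wrist_force: [1.0, -0.2, -0.0]
finger_gap: 0.0854
gripper_force: 0.0
time_s: 31.2
position: [0.5021, -0.2513, 0.2462]
tool_rot: [-0.001, 0.831, 0.556, -0.0]
wrist_force: [0.4, 0.4, 0.0]
finger_gap: 0.0852
gripper_force: 0.0
[ 0.5021 -0.2513  0.2462] [0.3823 0.924  0.0002] [-0.6069  0.284   0.0424  1.3303 -0.0001  1.3562]
0.57 ((502.6265869140625, -251.73886108398438), (18.253950119018555, 17.58563804626465), 67.51354217529297) [ 0.504  -0.2494  0.111 ]
shift cm to centre [-0.0259  0.0837 13.5235]
(array([ 20,  21,  20, 312,  57,   5,  10,   5,   7,  92,   0,   0,   0,
         0,   0,   0]), array([0.1  , 0.103, 0.106, 0.109, 0.112, 0.115, 0.118, 0.121, 0.124,
       0.127, 0.13 , 0.133, 0.136, 0.139, 0.142, 0.145, 0.148]))
[ 0.5065 -0.2419  0.3161]
```

View pics/end.png

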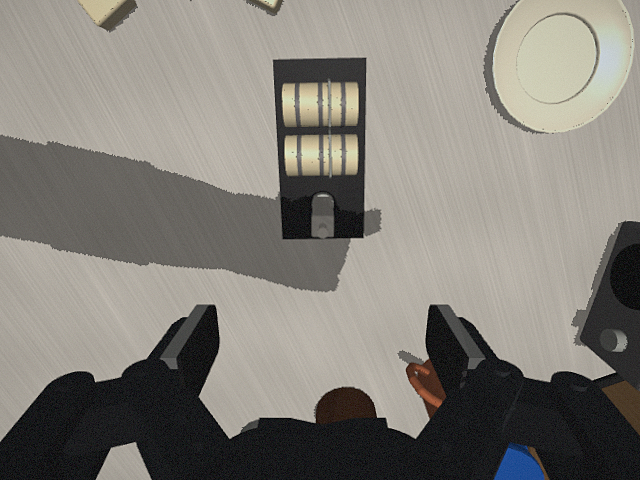

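The gauge stands upright in its well at (322,215). Its top is at 0.111 and the rod tip at about 0.128, so the reading still shows about 14 mm. The gripper is clear, so I hand in.

```bash
python3 -c "
from bench import *
print(hand_in())"
```

```text
the job is handed in; nothing more can be done
None
```

The job is handed in: the gauge sealed on the stem at 15–16 N (highest reading 16.1 N) for about a second and is back upright in its well, its rod still about 14 mm out (proper range 8–16 mm), about 31 s on the robot's clock.

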